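# Run the fittings into the pour corner of the parts tray

## Robot

A 6-joint arm with a two-finger parallel gripper is mounted at the origin on a cart in front of the work surface, level with it; the furniture and walls round the work are solid. World frame = base frame: x ahead of the robot, y to its left, z up, the work surface at z = 0. Lengths are in m, angles in degrees, forces in N, time in s.
With the tool pointing down it reaches from about 0.25 to 0.725 m from the base axis. Payload 9.7 kg.
Tool frame: the origin (TCP) lies on the centre line of the jaws, within the pads' length; the fingertips stand 25 mm ahead of it and the grasp point (between the pads) lies 6 mm ahead of it; z points along the fingers, y is the line along which they close (so a half turn about z gives the same grasp; the last joint's range is limited). The gripper opens to 85 mm and grips with 20 to 120 N. Pads are 22 mm wide; open, the fingers measure 114 mm over their backs; the gripper's body (76 mm by 85 mm) begins 54 mm behind the grasp point. The pads swing forward as they close: fully open they stand 13 mm farther back than shut.
Start: joints at [-69.958, 4.979, 10.078, 95.1, 0, 90], TCP at [0.188, -0.517, 0.256] pointing down, gripper open.
Joint ranges: [-179.16, 179.16], [-48.56, 103.87], [-65.8, 70.77], [-126.05, 130.52], [-82.76, 87.17], [-180, 180]. Speed limits (degrees/s): [127.2, 127.2, 147.25, 180, 180, 180].

## Interface

Orientations are given as [roll, pitch, yaw] about the fixed x, y, z axes, in that order (R = Rz(yaw) Ry(pitch) Rx(roll)).
In Python, from station import monitor, vision, hand_in gives the robot as it stands. The module is installed in compiled form; this text tells all that it offers.
- The arm moves only by the tool apply_moves, never from a script. Its argument "increments" is one flat list of numbers, 5 for each row, row after row: the shift along the world's x, y, z in m, then the turn about the world's z in rad, then the closure, from 0 (fully open) to 1 (shut). A call has 1 to 12 rows; each row is the pose to reach, as a shift and turn from the pose commanded when the call began; what a row does not reach only later rows make up. A row lasts 1/8 s, in which the tool goes at most 62.5 mm and 10.7 degrees, less where a joint would pass 70% of its speed; a pose out of reach is approached as far as the arm can. A call with a gripper value outside its range is refused whole. The fingers move at their own pace and stop on an object; "squeeze" is the grip in N (left out, the last holds). Time passes only in rows, so rows that repeat a pose let the fingers close. It gives the time, the measured TCP pose, the force, the opening and the grip force at its end, in the units of the state.
- monitor.state(): the state, without advancing time (a new reading comes with each control period).
- vision.read_camera(name): name is "scene" or "top" or "wrist"; returns a dict with "color" (480x640x3 uint8, blue, green, red), "camera_matrix" (3x3 intrinsics, pixels), "view" (4x4, takes a point from world to camera coordinates). Camera axes: x right, y up, looking along -z (the intrinsics and any distortion apply to the point x, -y, -z); pixel columns grow to the right and rows downward; lengths in m; the calibration is good to about 2 mm. A picture is of the moment at which its call begins. There is no depth.
- hand_in(): hands the job in; it is judged then, once.
The state is a dict: "time": time; "joints": joint angles; "qd": joint speeds; "tau": joint torques, N m; "eef_pos": TCP position; "tool_rot": TCP orientation; "force": force on the tool from outside, world axes, zero at the start; "wrist_torque": the same for the moment, N m; "grip_width": opening from 0.0 (shut) to 1.0 (fully open); "grip_force": force on a finger pad.
Only numpy, scipy, OpenCV 4.12 (cv2) and the standard library are available. Lean on these libraries where they do the work, as an engineer would, in place of code of your own. Each camera call takes 0.05 s, during which the arm holds its last target. There are 200 camera calls.

## Task

I am about to rake this set of pressure fittings out over the pouring lip of the steel parts tray, so bring them together for me: pull the divider out of the tray and put it down on the bench clear of the tray, and put the snap coupler that was left on the bench in with the other fittings. Then grip the tray by its upright handle and tip it up about 30 degrees on its pour corner, until all five fittings have slid down into that corner, and finish while holding it still like that, the handle gripped and the pour corner on the bench or just above it. Spill nothing and leave the other things on the bench where they are.

Things in the scene. Friction and masses are not known exactly. Their poses are not given: they have to be found in the camera images.
- tray: Loose pan of smooth bare steel sheet, 0.3 to 0.5 kg, 160 mm square with two opposite corners cut off, rim 42 mm high, walls 3 mm, inner floor at 5 mm. Origin: under its middle at bench level; z up; +x along the diagonal from pour corner to handle corner (pointing away from the robot within 20 degrees at the start), so the sides run at 45 degrees to x; the uncut corners lie at y = +-113 mm
- tray_handle (a point): grip point of the tray's upright handle: a flat tab with a grey sleeve, 10 mm thick along the tray's x, 38 mm wide along its y, standing on the handle corner from 50 to 88 mm above the bench; the point is in the middle of thickness and width, at tray x = +87, z = +66 mm
- tray_pour_corner (a point): inner foot of the cut corner with the low flared pouring lip (57 mm wide, wall 32 mm high), on the inner floor, at tray x = -82, z = +5 mm: here the fittings must gather. Fittings start to slide at about 9 to 15 degrees of tilt, along a side wall only at up to 25; 30 degrees bring them all down
- tray_lip_foot (a point): outer lower edge of the pour corner, at tray x = -85, z = 0 mm: the edge (57 mm long along y) on which the tray turns when its handle is raised with this corner left on the bench
- divider: Loose grey moulded divider, 0.1 kg, dropped into the tray along its middle (its x at -45 degrees to the tray's x): web 4 mm thick, ears 170 mm over all in 9 mm slots of the rim, foot 146 x 26 x 3 mm on the tray floor, on which it also stands on the bench. Origin: under the middle of its foot; x along its length, z up. It comes out straight up: its underside must rise 45 mm to clear the rim
- divider_tab (a point): grip point of the divider's pull tab: 36 mm long (divider x), 8 mm thick (divider y), from 33 to 68 mm above the divider's underside; the point is 55 mm above it, in the middle. The bench on the robot's left of the tray, 150 to 300 mm from the tray's middle, is free to put the divider down
- quick_coupler: snap coupler of bright metal, a standing cylinder of 21 to 24 mm diameter, 45 mm high, 0.11 kg, alone on the bench to the robot's right of the tray. Origin: centre of its underside, z up along its axis
- quick_coupler_mid (a point): middle of the snap coupler, 22 mm above its underside
- adapter_b: brass pipe adapter, 34 mm long, hexagon 19 mm over flats, lying in the half of the tray away from the pour corner. Origin: middle of its end face; z along its axis
- adapter_b_mid (a point): middle of adapter_b
- adapter_steel: steel pipe adapter, 36 mm long, hexagon 22 mm over flats, lying in the half with the pour corner. Origin: middle of its end face; z along its axis
- adapter_steel_mid (a point): middle of adapter_steel
- adapter_c: small brass adapter, 26 mm long (its y), 16 mm wide, 14 mm high, lying in the tray, in either half. Origin: centre of its underside
- adapter_c_mid (a point): middle of adapter_c
- adapter_d: small brass adapter, 30 mm long (its y), 18 mm wide, 16 mm high, lying in the tray, in either half. Origin: centre of its underside
- adapter_d_mid (a point): middle of adapter_d
- test_gauge: bystander, not to be moved: dial pressure gauge lying on its back behind the tray, 94 x 67 x 30 mm. Origin: centre of its underside
- thread_tape: bystander, not to be moved: roll of thread tape, 54 mm across, 14 mm high, behind the tray. Origin: centre of its underside
- wrench_13: bystander, not to be moved: combination wrench, 153 x 28 x 8 mm, behind the tray at the left. Origin: centre of its underside
- caliper: bystander, not to be moved: caliper, 210 mm long, 14 mm high, in front of the tray, to the right. Origin: centre of its underside
- pocket_meter: bystander, not to be moved: hand multimeter, 148 x 80 x 46 mm, at the right front. Origin: centre of its underside

How it is judged:
By the outcome, as a careful person would: the job done as asked, in the order asked, and still so for the second after the job is handed in, while the arm keeps its last pose, push and grip.
It also fails if it takes over 66 s, if anything falls off the work surface, if the arm or the gripper's body presses on something with over 40 N, if the wrist force passes 120 N, or if a joint passes its speed limit or range.

## Working session

There is one attempt and no reset: what is moved stays moved. The work goes in short steps, Python scripts to look and compute and a tool call to move; the robot and the scene stay as the last step left them, time stands still between calls to the robot, and variables do not carry over. Pictures are saved under pics/ and viewed, at most 10 in all, crops included, and the job is handed in when it is done.

Besides the shell and the picture viewer there is one more tool, called after "Request:" by a JSON object that holds its "op" and its "data", one argument or row to a line. apply_moves: Moves the arm, as the interface text tells. Its arguments: {"type":"object","properties":{"increments":{"type":"array"},"squeeze":{"type":"number"}},"required":["increments"]}

```bash
mkdir -p pics; ls; cat > h.py <<'E'
import numpy as np, cv2
from station import monitor, vision
def snap(n,f=None):
    c=vision.read_camera(n)
    if f: cv2.imwrite('pics/'+f,c['color']); np.savez('pics/'+f[:-4]+'.npz',K=c['camera_matrix'],V=c['view'])
    return c
def load(f):
    d=np.load('pics/'+f+'.npz'); return d['K'],d['V']
def pix(f,u,v,z):
    "pixel -> world point at height z"
    K,V=load(f); d=np.linalg.inv(K)@[u,v,1]; d=V[:3,:3].T@(d*[1,-1,-1]); o=-V[:3,:3].T@V[:3,3]
    return o+d*(z-o[2])/d[2]
def proj(f,p):
    K,V=load(f); q=V[:3,:3]@np.asarray(p,float)+V[:3,3]; q=K@(q*[1,-1,-1]); return q[:2]/q[2]
E
python3 - <<'E'
from h import *
for n in('scene','top'): snap(n,n+'0.png'); print(load(n+'0'))
print(monitor.state())
E
```

```text
pics
(array([[613.55999965,   0.        , 320.02210933],
       [  0.        , 613.55999965, 233.33038422],
       [  0.        ,   0.        ,   1.        ]]), array([[ 0.71382922, -0.69989798, -0.0243036 , -0.45959292],
       [ 0.30696098,  0.28150159,  0.90913795, -0.1943546 ],
       [-0.62946232, -0.65642949,  0.41578543, -1.36485018],
       [ 0.        ,  0.        ,  0.        ,  1.        ]]))
(array([[560.1837634 ,   0.        , 305.24741509],
       [  0.        , 560.1837634 , 239.52411713],
       [  0.        ,   0.        ,   1.        ]]), array([[ 2.77664134e-03, -9.99995762e-01, -8.75325904e-04,
        -1.04177071e-01],
       [ 9.98361862e-01,  2.72207902e-03,  5.71505328e-02,
        -5.58928139e-01],
       [-5.71479079e-02, -1.03257853e-03,  9.98365189e-01,
        -1.31786167e+00],
       [ 0.00000000e+00,  0.00000000e+00,  0.00000000e+00,
         1.00000000e+00]]))
{'time': 0.1, 'joints': array([-6.99590353e+01,  5.00830262e+00,  1.00412393e+01,  9.50993613e+01,
       -1.25537235e-03,  8.99995340e+01]), 'qd': array([-0.03349647, -0.01686477,  0.02287137, -0.0429123 , -0.00979024,
       -0.06857184]), 'tau': array([-7.04185895e-04, -5.21565020e+01,  4.65653086e+01,  1.59702043e-02,
        6.65910147e-05,  6.27052756e-06]), 'eef_pos': array([ 0.18841995, -0.51654682,  0.25567066]), 'tool_rot': array([-1.79933575e+02,  1.25483125e-03,  2.00414322e+01]), 'force': array([0.85935278, 0.17050385, 0.86935519]), 'wrist_torque': array([ 0.00762751, -0.01363092,  0.02961796]), 'grip_force': 0.0, 'grip_width': 0.9963851040380389}
```

View pics/top0.png

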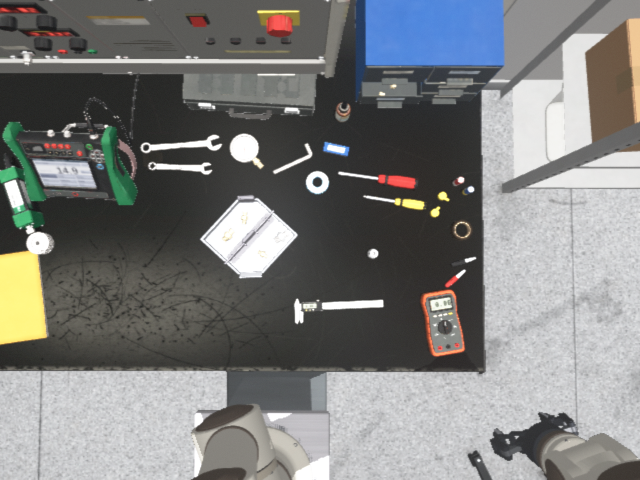

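View pics/scene0.png

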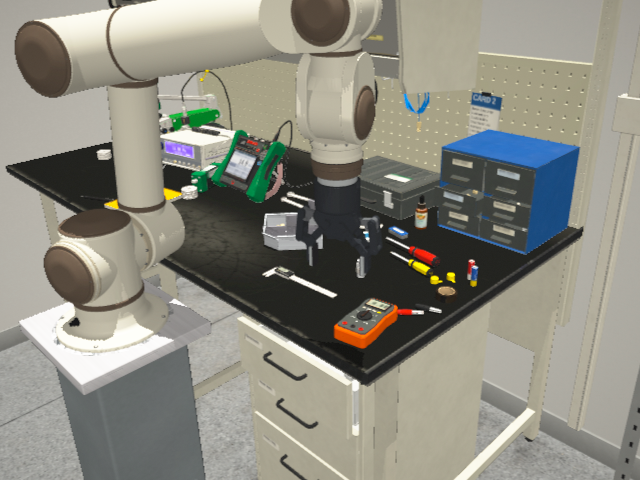

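The top picture shows the tray centred near (249,237), its divider running from lower left to upper right, and the coupler at (373,253). The gauge is at (245,149), the tape at (317,182) and the caliper at (338,306). I'll enlarge the tray.

```bash
python3 - <<'E'
from h import *
im=cv2.imread('pics/top0.png')
cv2.imwrite('pics/c1.png',cv2.resize(im[185:290,190:310],None,fx=5,fy=5,interpolation=cv2.INTER_CUBIC)[:525,:600])
print(pix('top0',373,254,.045),pix('top0',373,254,.0),pix('top0',249,237,.02))
E
```

```text
[ 0.52426218 -0.26031079  0.045     ] [ 0.52568807 -0.26571036  0.        ] [0.56461952 0.03093648 0.02      ]
```

View pics/c1.png

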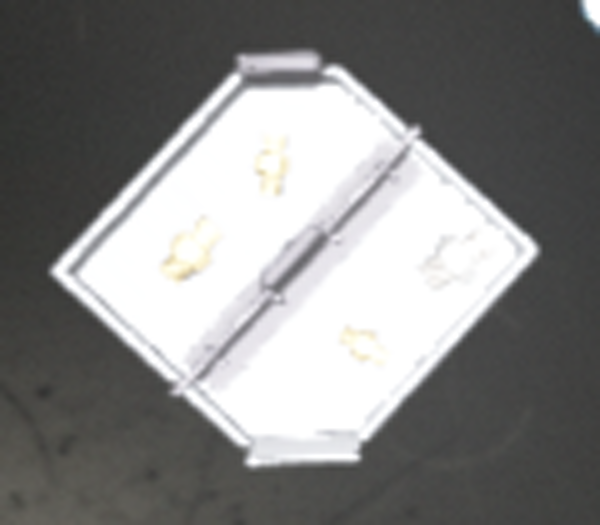

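```bash
cat > m.py <<'E'
from h import *
def c(u,v,z): return pix('top0',(u+.5)/5-.5+190,(v+.5)/5-.5+185,z)
L,R=c(55,270,.042),c(537,248,.042)
d=L-R; print('corners',L,R,np.linalg.norm(d[:2]),'th',np.degrees(np.arctan2(d[1],d[0]))-90, (L+R)/2)
H=c(280,62,.088);P=c(303,458,.033);print('handle',H,'lip',P,np.linalg.norm((H-P)[:2]),np.degrees(np.arctan2(*(H-P)[1::-1])),(H+P)/2)
E1,E2=c(178,390,.045),c(416,130,.045);d=E2-E1;print('ears',np.linalg.norm(d[:2]),np.degrees(np.arctan2(d[1],d[0])),(E1+E2)/2)
print('tab',c(296,259,.073))
for n,u,v in(('b',190,252),('x',270,165),('st',455,258),('y',360,345)):print(n,c(u,v,.013))
E
python3 m.py
```

```text
corners [0.55921601 0.14169226 0.042     ] [ 0.57012427 -0.0833676   0.042     ] 0.22532406588224663 th 2.774855134724902 [0.56467014 0.02916233 0.042     ]
handle [0.65107499 0.03248811 0.088     ] lip [0.47185217 0.02602119 0.033     ] 0.17933945568157048 2.066515771739004 [0.56146358 0.02925465 0.0605    ]
ears 0.1639602733037593 -42.08043304614699 [0.56417547 0.02825909 0.045     ]
tab [0.56272986 0.02601648 0.073     ]
b [0.56969509 0.08278894 0.013     ]
x [0.61150372 0.04496103 0.013     ]
st [ 0.56716866 -0.0437764   0.013     ]
y [0.52549977 0.00128228 0.013     ]
```

Request:
{"op": "apply_moves", "data": {
  "increments": [0.375, 0.544, -0.06, 2.053, 0.4, 0.375, 0.544, -0.06, 2.053, 0.4, 0.375, 0.544, -0.06, 2.053, 0.4, 0.375, 0.544, -0.06, 2.053, 0.4, 0.375, 0.544, -0.06, 2.053, 0.4, 0.375, 0.544, -0.06, 2.053, 0.4, 0.375, 0.544, -0.06, 2.053, 0.4, 0.375, 0.544, -0.06, 2.053, 0.4, 0.375, 0.544, -0.06, 2.053, 0.4, 0.375, 0.544, -0.06, 2.053, 0.4, 0.375, 0.544, -0.06, 2.053, 0.4, 0.375, 0.544, -0.06, 2.053, 0.4],
  "squeeze": 40
}}

```text
time: 1.6
eef_pos: [0.5641, 0.0295, 0.1947]
tool_rot: [-179.9, -0.1, 138.0]
force: [0.1, -0.1, 0.4]
grip_width: 0.6
grip_force: 0.0
```

```bash
python3 - <<'E'
from h import *
print(monitor.state()['joints'],monitor.state()['eef_pos'])
snap('wrist','w1.png')
for p in ((.563,.027,.073),(.564,.0285,.047)): print(proj('w1',p))
E
```

```text
[2.99172512e+00 6.29818225e+00 4.68522071e+00 8.85102156e+01
 1.13802938e-02 4.50360062e+01] [0.56405502 0.0295309  0.19474803]
[309.91469085 240.64757501]
[312.8859824  229.99454174]
```

View pics/w1.png

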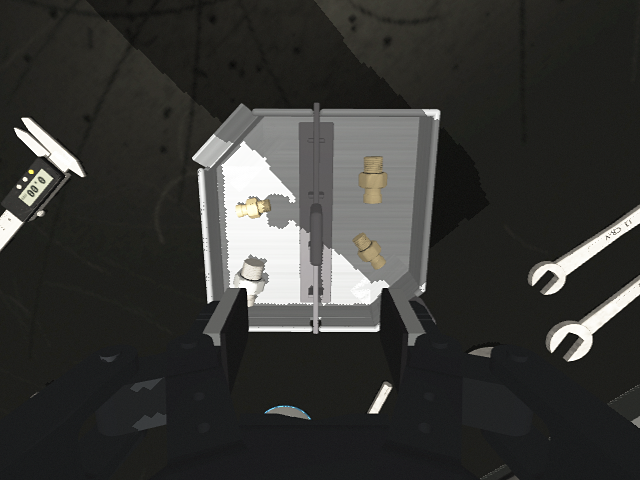

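The wrist view shows the divider tab from (316,204) to (316,265). The pour lip is at upper left (228,137) and the handle is hidden by the lower right finger. The five parts are where I expected them.

```bash
python3 - <<'E'
from h import *
print('tab',pix('w1',316.5,235,.073))
a,b=pix('w1',317,104,.046),pix('w1',316,332,.046);print(a,b,(a+b)/2,np.linalg.norm(a-b),np.degrees(np.arctan2(*(a-b)[1::-1])))
print(pix('w1',437,110,.042),pix('w1',212,330,.042))
for n,u,v in(('b',373,182),('x',370,251),('st',252,275),('y',253,208)):print(n,pix('w1',u,v,.013))
E
```

```text
tab [0.56302992 0.03255557 0.073     ]
[0.50404601 0.08606495 0.046     ] [ 0.62450082 -0.02287138  0.046     ] [0.56427341 0.03159679 0.046     ] 0.16240838474858424 137.87459398583906
[0.55905044 0.14195545 0.042     ] [ 0.57197309 -0.08211609  0.042     ]
b [0.57298171 0.08159503 0.013     ]
x [0.61360196 0.04479465 0.013     ]
st [ 0.56539185 -0.03926824  0.013     ]
y [ 5.26466135e-01 -8.37796302e-05  1.30000000e-02]
```

Request:
{"op": "apply_moves", "data": {
  "increments": [0, 0.002, -0.05, 0, 0.4, 0, 0.002, -0.09, 0, 0.5, 0, 0.002, -0.115, 0, 0.5, 0, 0.002, -0.13, 0, 0.6, 0, 0.002, -0.13, 0, 0.95, 0, 0.002, -0.13, 0, 1, 0, 0.002, -0.13, 0, 1, 0, 0.002, -0.13, 0, 1, 0, 0.002, -0.13, 0, 1, 0, 0.002, -0.13, 0, 1],
  "squeeze": 40
}}

```text
time: 2.9
eef_pos: [0.5639, 0.0294, 0.067]
tool_rot: [179.9, 0.1, 137.7]
force: [-0.1, -0.0, 6.0]
grip_width: 0.086
grip_force: 43.1
```

Request:
{"op": "apply_moves", "data": {
  "increments": [0, 0, 0.01, 0, 1, 0, 0, 0.025, 0, 1, 0, 0, 0.045, 0, 1, 0, 0, 0.07, 0, 1, 0, 0, 0.085, 0, 1, -0.01, 0.03, 0.085, 0, 1, -0.02, 0.07, 0.085, 0, 1, -0.04, 0.12, 0.085, 0, 1, -0.055, 0.17, 0.085, 0, 1, -0.065, 0.21, 0.085, 0, 1, -0.065, 0.22, 0.06, 0, 1, -0.065, 0.22, 0.04, 0, 1]
}}

```text
time: 4.4
eef_pos: [0.4981, 0.2505, 0.1057]
tool_rot: [-180.0, -0.0, 137.8]
force: [-0.1, -0.6, -0.7]
grip_width: 0.086
grip_force: 42.1
```

```bash
python3 - <<'E'
from h import *
snap('top','top1.png')
im=cv2.imread('pics/top1.png')
cv2.imwrite('pics/c2.png',cv2.resize(im[170:300,120:320],None,fx=4,fy=4,interpolation=cv2.INTER_CUBIC))
E
```

```text
(no output)
```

View pics/c2.png

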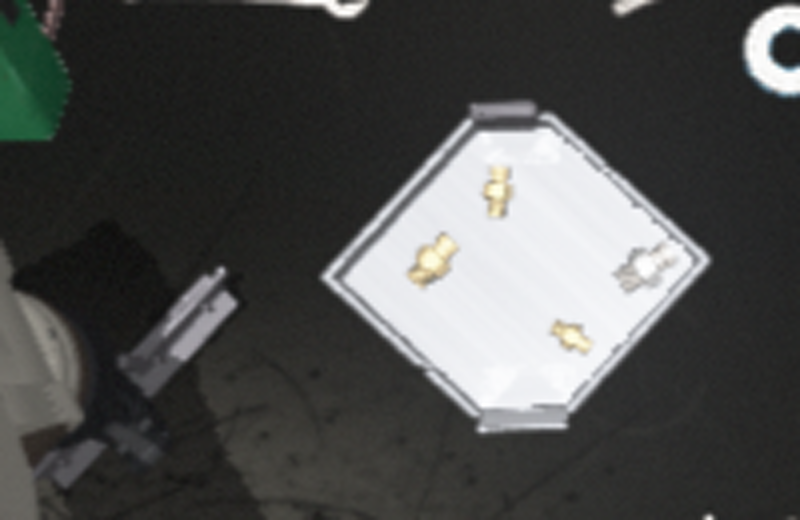

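The divider is out and in the gripper, at crop (150,380). The tray has not moved, and its middle is empty. I'll set the divider down.

Request:
{"op": "apply_moves", "data": {
  "increments": [0, 0, -0.02, 0, 1, 0, 0, -0.032, 0, 1, 0, 0, -0.04, 0, 1, 0, 0, -0.0425, 0, 1, 0, 0, -0.0425, 0, 1, 0, 0, -0.0425, 0, 0.8, 0, 0, -0.0425, 0, 0.6, 0, 0, -0.0425, 0, 0.6, 0, 0, -0.0425, 0, 0.6, 0, 0, 0.01, 0, 0.6, 0, 0, 0.06, 0, 0.6, 0, 0, 0.1, 0, 0.6]
}}

```text
time: 5.95
eef_pos: [0.4986, 0.2494, 0.2085]
tool_rot: [179.9, 0.0, 137.7]
force: [0.5, -0.0, 0.7]
grip_width: 0.399
grip_force: 0.0
```

Request:
{"op": "apply_moves", "data": {
  "increments": [0.026, -0.511, 0, -1.57, 0.4, 0.026, -0.511, 0, -1.57, 0.4, 0.026, -0.511, 0, -1.57, 0.4, 0.026, -0.511, 0, -1.57, 0.4, 0.026, -0.511, 0, -1.57, 0.4, 0.026, -0.511, 0, -1.57, 0.4, 0.026, -0.511, 0, -1.57, 0.4, 0.026, -0.511, 0, -1.57, 0.4, 0.026, -0.511, 0, -1.57, 0.4, 0.026, -0.511, 0, -1.57, 0.4, 0.026, -0.511, 0, -1.57, 0.4, 0.026, -0.511, 0, -1.57, 0.4]
}}

```text
time: 7.45
eef_pos: [0.5247, -0.2607, 0.2066]
tool_rot: [180.0, -0.0, 47.8]
force: [-0.0, 0.4, 0.2]
grip_width: 0.602
grip_force: 0.0
```

```bash
python3 - <<'E'
from h import *
snap('wrist','w2.png'); print(monitor.state()['eef_pos'],proj('w2',(.525,-.262,.045)),proj('w2',(.525,-.262,.0)))
E
```

```text
[ 0.52466287 -0.26071643  0.20656644] [314.42115368 225.69379066] [314.26926135 212.85924163]
```

View pics/w2.png

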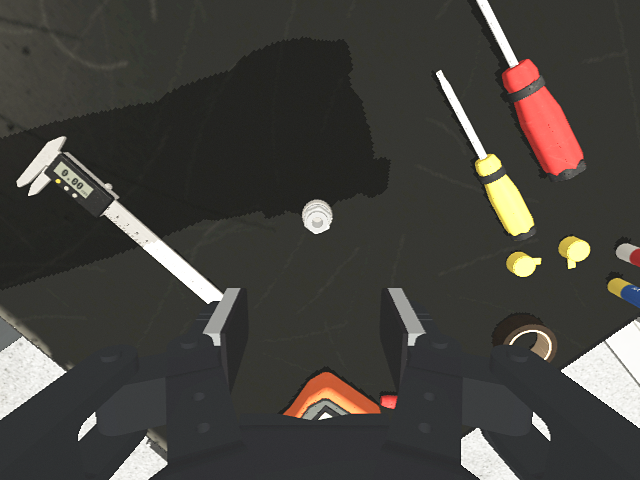

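The coupler's top is at (318,224), within 4 px of the prediction and between the jaws. The caliper's end at (220,300) is clear of the fingers. I'll descend and grip.

Request:
{"op": "apply_moves", "data": {
  "increments": [0, 0, -0.06, 0, 0.4, 0, 0, -0.11, 0, 0.4, 0, 0, -0.15, 0, 0.45, 0, 0, -0.168, 0, 0.5, 0, 0, -0.168, 0, 0.8, 0, 0, -0.168, 0, 0.9, 0, 0, -0.168, 0, 0.9, 0, 0, -0.168, 0, 0.9, 0, 0, -0.168, 0, 0.9, 0, 0, -0.14, 0, 0.9, 0, 0, -0.09, 0, 0.9, 0, 0, -0.05, 0, 0.9],
  "squeeze": 40
}}

```text
time: 9.0
eef_pos: [0.5245, -0.2617, 0.1582]
tool_rot: [180.0, -0.0, 47.7]
force: [1.4, 0.2, -0.9]
grip_width: 0.234
grip_force: 39.4
```

Request:
{"op": "apply_moves", "data": {
  "increments": [0.01, 0.05, 0, 0, 0.9, 0.015, 0.11, 0, 0, 0.9, 0.025, 0.17, 0, 0, 0.9, 0.03, 0.23, 0, 0, 0.9, 0.0365, 0.275, 0, 0, 0.9, 0.0375, 0.292, -0.01, 0, 0.9, 0.0375, 0.292, -0.05, 0, 0.9, 0.0375, 0.292, -0.08, 0, 0.9, 0.0375, 0.292, -0.1, 0, 0.9, 0.0375, 0.292, -0.11, 0, 0.9, 0.0375, 0.292, -0.112, 0, 0.9, 0.0375, 0.292, -0.112, 0, 0.9]
}}

```text
time: 10.5
eef_pos: [0.5623, 0.0301, 0.0448]
tool_rot: [180.0, -0.0, 47.7]
force: [-0.0, -0.3, -0.9]
grip_width: 0.23
grip_force: 39.6
```

Request:
{"op": "apply_moves", "data": {
  "increments": [0, 0, -0.001, 0, 0.9, 0, 0, -0.001, 0, 0.9, 0, 0, -0.001, 0, 0.74, 0, 0, -0.001, 0, 0.65, 0, 0, -0.001, 0, 0.55, 0, 0, -0.001, 0, 0.55, 0, 0, 0.02, 0, 0.55, 0, 0, 0.06, 0, 0.55, 0, 0, 0.12, 0, 0.5, 0, 0, 0.17, 0, 0.4, 0, 0, 0.17, 0, 0.4]
}}

```text
time: 11.88
eef_pos: [0.5635, 0.0304, 0.2189]
tool_rot: [179.7, -0.3, 47.7]
force: [1.3, -0.3, -0.5]
grip_width: 0.604
grip_force: 0.0
```

Request:
{"op": "apply_moves", "data": {
  "increments": [0.088, 0.003, 0, 2.354, 0.3, 0.088, 0.003, 0, 2.354, 0.3, 0.088, 0.003, 0, 2.354, 0.3, 0.088, 0.003, 0, 2.354, 0.3, 0.088, 0.003, 0, 2.354, 0.3, 0.088, 0.003, 0, 2.354, 0.3, 0.088, 0.003, 0, 2.354, 0.3, 0.088, 0.003, 0, 2.354, 0.3, 0.088, 0.003, 0, 2.354, 0.3, 0.088, 0.003, 0, 2.354, 0.3, 0.088, 0.003, 0, 2.354, 0.3, 0.088, 0.003, 0, 2.354, 0.3]
}}

```text
time: 13.38
eef_pos: [0.6498, 0.0333, 0.213]
tool_rot: [-180.0, -0.1, 177.0]
force: [-0.1, 0.1, 0.6]
grip_width: 0.697
grip_force: 0.0
```

Request:
{"op": "apply_moves", "data": {
  "increments": [0, 0, 0, 0.05, 0.3, 0, 0, 0, 0.05, 0.3]
}}

```text
time: 13.62
eef_pos: [0.6498, 0.0333, 0.2132]
tool_rot: [-180.0, -0.1, 179.5]
force: [0.3, 0.0, 0.4]
grip_width: 0.701
grip_force: 0.0
```

```bash
python3 - <<'E'
from h import *
snap('wrist','w3.png'); s=monitor.state();print(s['eef_pos'],s['tool_rot'],s['joints'],proj('w3',(.6515,.034,.088)))
E
```

```text
[0.64981066 0.03328289 0.2133719 ] [-1.79994260e+02 -7.02199236e-02  1.79420523e+02] [ 2.93266182e+00  1.86788959e+01  2.12901883e+01  9.26817321e+01
 -1.42759355e-03  3.51213580e+00] [315.36404642 240.64965603]
```

View pics/w3.png

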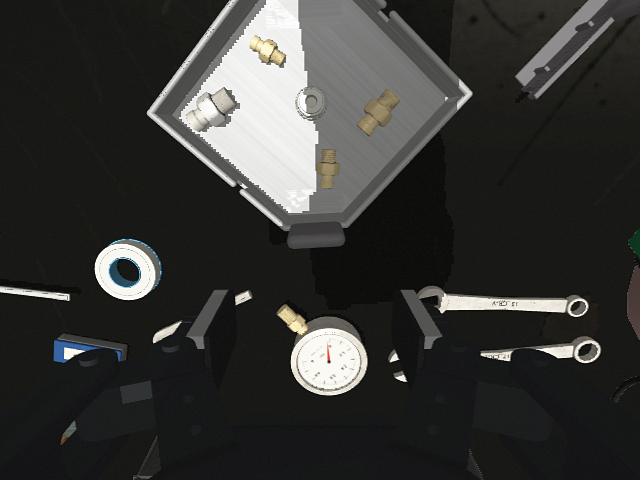

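The wrist view shows the handle top at (316,238), centred between the jaws. The coupler stands at (311,102) in the tray's middle, and the tray is turned 3° from the tool. I'll descend, grip gently, and then read the result.

Request:
{"op": "apply_moves", "data": {
  "increments": [0.0015, 0, -0.04, 0.054, 0.3, 0.0015, 0, -0.08, 0.054, 0.3, 0.0015, 0, -0.11, 0.054, 0.3, 0.0015, 0, -0.13, 0.054, 0.3, 0.0015, 0, -0.1375, 0.054, 0.35, 0.0015, 0, -0.1375, 0.054, 0.6, 0.0015, 0, -0.1375, 0.054, 0.7, 0.0015, 0, -0.1375, 0.054, 0.7, 0.0015, 0, -0.1375, 0.054, 0.7, 0.0015, 0, -0.1375, 0.054, 0.7],
  "squeeze": 25
}}

```text
time: 14.92
eef_pos: [0.6519, 0.0334, 0.0773]
tool_rot: [180.0, 0.1, -177.4]
force: [2.3, 2.0, -0.9]
grip_width: 0.439
grip_force: 27.1
```

Request:
{"op": "apply_moves", "data": {
  "increments": [-0.0016, 0, 0.0037, 0, 0.7, -0.0032, 0, 0.0074, 0, 0.7, -0.005, 0, 0.011, 0, 0.7, -0.0068, 0, 0.0147, 0, 0.7, -0.0086, 0, 0.0183, 0, 0.7, -0.0106, 0, 0.022, 0, 0.7, -0.0127, -0.0005, 0.0254, 0, 0.7, -0.0148, -0.0005, 0.0288, 0, 0.7, -0.017, -0.0007, 0.0322, 0, 0.7, -0.0192, -0.0008, 0.0356, 0, 0.7, -0.0216, -0.001, 0.039, 0, 0.7, -0.024, -0.001, 0.042, 0, 0.7]
}}

```text
time: 16.42
eef_pos: [0.6274, 0.0323, 0.1191]
tool_rot: [-180.0, 0.0, -177.4]
force: [-0.7, 0.2, -5.7]
grip_width: 0.441
grip_force: 26.0
```

```bash
python3 - <<'E'
from h import *
a=snap('scene','s4.png')['color'];b=snap('top','t4.png')['color']
z=lambda i,x,y:cv2.resize(i[y:y+100,x:x+130],(520,400),interpolation=cv2.INTER_CUBIC)[:, :400]
z=lambda i,x,y:cv2.resize(i[y:y+140,x:x+100],(400,560),interpolation=cv2.INTER_CUBIC)
cv2.imwrite('pics/c4.png',np.hstack([z(a,235,165),z(b,200,180)]))
s=monitor.state();print(s['force'],s['wrist_torque'],s['eef_pos'])
E
```

```text
[-0.12750391 -0.35563322 -4.59595504] [ 0.00910313 -0.1642955  -0.01381163] [0.62744562 0.03229532 0.11937593]
```

View pics/c4.png

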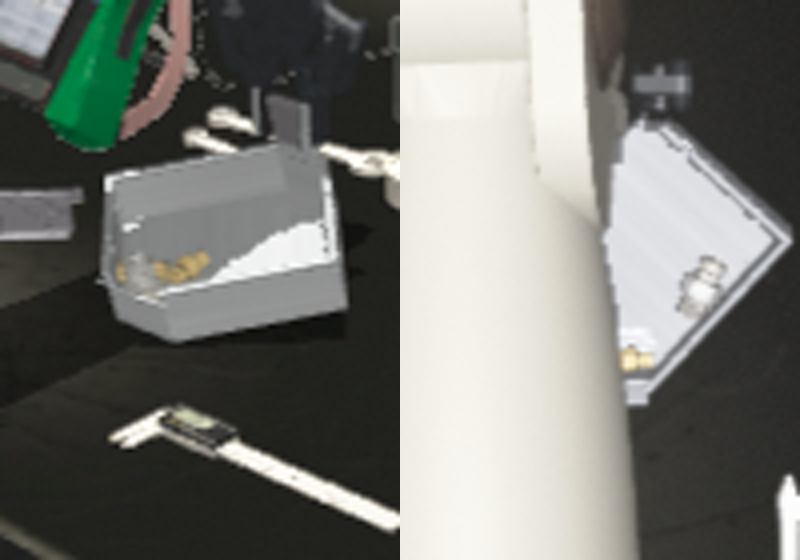

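The tilt is working. The small fittings are already in the corner, while the steel adapter is still on the right wall at crop (703,288). I'll continue to 30°.

Request:
{"op": "apply_moves", "data": {
  "increments": [-0.0025, 0, 0.0032, 0, 0.7, -0.005, 0, 0.0064, 0, 0.7, -0.0076, 0, 0.0095, 0, 0.7, -0.0103, -0.0005, 0.0125, 0, 0.7, -0.0131, -0.0006, 0.0155, 0, 0.7, -0.016, -0.0007, 0.0184, 0, 0.7, -0.0188, -0.0008, 0.0213, 0, 0.7, -0.0217, -0.001, 0.024, 0, 0.7, -0.0247, -0.001, 0.0268, 0, 0.7, -0.0277, -0.0012, 0.0294, 0, 0.7, -0.031, -0.0014, 0.032, 0, 0.7, -0.034, -0.0015, 0.0345, 0, 0.7]
}}

```text
time: 18.02
eef_pos: [0.5932, 0.0308, 0.1534]
tool_rot: [-180.0, -0.0, -177.4]
force: [0.3, -0.6, -4.8]
grip_width: 0.44
grip_force: 25.7
```

Request:
{"op": "apply_moves", "data": {
  "increments": [0, 0, 0, 0, 0.7, 0, 0, 0, 0, 0.7, 0, 0, 0, 0, 0.7, 0, 0, 0, 0, 0.7, 0, 0, 0, 0, 0.7, 0, 0, 0, 0, 0.7, 0, 0, 0, 0, 0.7, 0, 0, 0, 0, 0.7]
}}

```text
time: 19.02
eef_pos: [0.5935, 0.0308, 0.1533]
tool_rot: [-180.0, -0.0, -177.4]
force: [-0.1, -0.4, -3.8]
grip_width: 0.444
grip_force: 26.1
```

```bash
python3 - <<'E'
from h import *
a=snap('scene','s5.png')['color'];b=snap('top','t5.png')['color'];w=snap('wrist','w5.png')['color']
z=lambda i,x,y:cv2.resize(i[y:y+140,x:x+100],(320,448),interpolation=cv2.INTER_CUBIC)
cv2.imwrite('pics/c5.png',np.vstack([np.hstack([z(a,235,165),z(b,200,180)]),]))
cv2.imwrite('pics/c6.png',w)
s=monitor.state();print(s['force'],s['wrist_torque'],s['eef_pos'],s['grip_width'],s['grip_force'])
E
```

```text
[ 0.06729148 -0.40172061 -4.18827804] [-0.0209211  -0.12750022 -0.0120634 ] [0.59348408 0.03079569 0.15328567] 0.4436332386584342 26.12060934305191
```

View pics/c5.png

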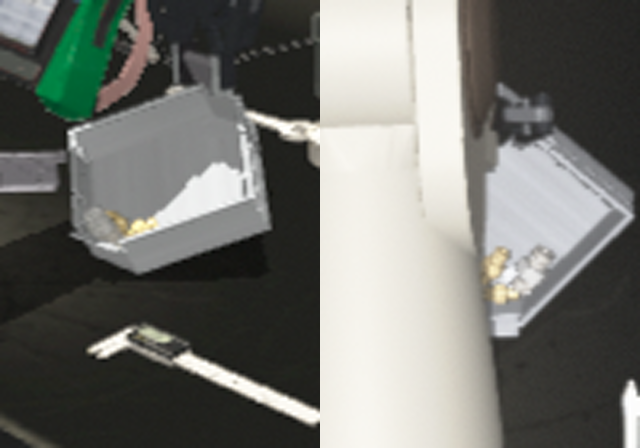

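View pics/c6.png

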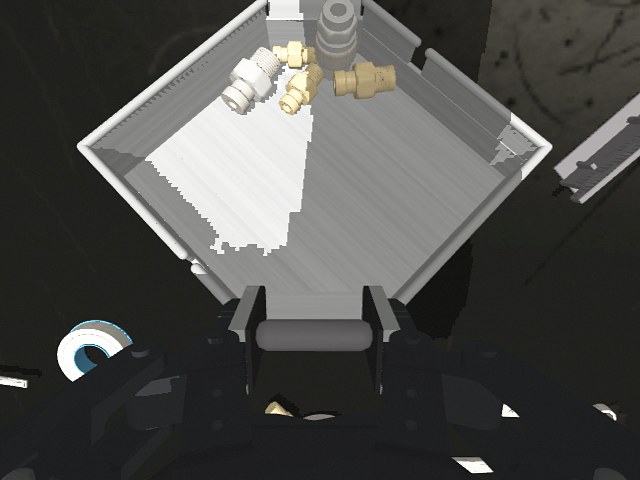

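All five fittings are gathered at the lip: steel (250,80), small brass (294,55) and (302,88), brass b (365,79), coupler (337,35). Next I check the tilt and lip height by projecting the tray's uncut corners and the handle.

```bash
python3 - <<'E'
from h import *
from scipy.optimize import least_squares
th=np.radians(2.6);Z=np.array([[np.cos(th),-np.sin(th),0],[np.sin(th),np.cos(th),0],[0,0,1]])
pts=[(0,.113,.042),(0,-.113,.042),(.087,0,.088)]; obs=[(551,147),(79,147),(314,333)]
def T(p,q):
    a=np.radians(q[0]);x,y,z=p[0]+.085,p[1],p[2]
    return Z@[x*np.cos(a)-z*np.sin(a)-.085,y,x*np.sin(a)+z*np.cos(a)]+[q[1],q[2],q[3]]
f=lambda q:np.ravel([proj('w5',T(p,q))-o for p,o in zip(pts,obs)])
r=least_squares(f,[30,.5645,.03,0],x_scale=[10,.01,.01,.01]);print(r.x,r.fun)
q=r.x;R=lambda w:0
a=np.radians(q[0])
for n,u,v in(('st',250,80),('s1',294,55),('s2',302,88),('b',365,79),('cp',337,45)):
    # distance in tray frame at height 12mm over the floor
    g=least_squares(lambda s:proj('w5',T((s[0],s[1],.015),q))-[u,v],[-.05,0],x_scale=.01).x
    print(n,g, np.hypot(g[0]+.082,g[1]))
print('foot',proj('w5',T((-.082,0,.005),q)))
E
```

```text
[ 2.97839512e+01  5.66755665e-01  2.96007495e-02 -1.60656918e-03] [-0.45698335  0.19300256 -0.45383836 -0.19674863  0.59200839  0.00236987]
st [-0.05641976 -0.03742063] 0.045328273100171755
s1 [-0.07340482 -0.01210078] 0.0148427040132974
s2 [-0.05114521 -0.00718673] 0.031680710616365064
b [-0.05714431  0.0293638 ] 0.03847125852676317
cp [-0.08038595  0.01341189] 0.013508664029054224
foot [314.45062156  54.36328915]
```

```bash
python3 -c "
from station import hand_in
print(hand_in())"
```

```text
the job is handed in; nothing more can be done
None
```

The job is handed in: the divider is on the bench to the left, the snap coupler is in the tray, and the tray is held by its handle at about 30° with the lip on the bench. All five fittings lie within about 45 mm of the pour corner; I saw nothing spilled or displaced.

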